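Clamp the tea brick to the first click

TASK

With the wooden push stick, feed the dark tea brick along the fence of the board until it sits right up against the end stop and flat on the fence; never touch the brick with the hand. Then push the clamp lever round clockwise until its torque clutch clicks for the first time and stop there, because a second click crushes the brick. Leave the brick clamped and the push stick standing on its sole on the table top, and do not disturb the tea things.

Things in the scene. Friction and masses are not known exactly. Their poses are not given: they have to be found in the camera images.
- board: Pale wooden board fixed to the table, 200 x 335 x 18 mm. Origin on the table under the feed lane; y along the fence towards the end stop, x across towards the fence. Spans x -135 to 65, y -150 to 185, top z = 18. Fence: rail along the whole +x edge, inner face x = 32.5, 20 thick, top z = 43. Clamp housing: dark steel block, x -125 to -75, y 67 to 123, top z = 58.
- stop_face (a point): Middle of the end stop's face that the brick is pushed against, at x = 0, y = 150, z = 30 mm in the board's frame. The stop is a wooden crosspiece 65 mm wide from the fence, 20 thick, its top 43 mm above the table.
- brick: Dark brown pressed tea brick, loose, lying flat on the board, 65 (x) x 110 (y) x 32 (z) mm, about 0.3 kg, origin at the centre of its underside; it starts 2 to 6 mm off the fence and slightly askew. Fully home (against stop and fence) its origin is at x = 0, y = +95, z = 18 mm in the board's frame.
- stick: Wooden push stick standing on its sole on the table, 0.12 kg; origin at the middle of the sole, x to its tip, z up. Bar 180 long (x -90 to 90), 24 wide (y), 24 high. Grip block upright on the bar's middle: 60 long (x), 22 wide (y), from z = 24 to 65 mm; take it from above across the 22 mm.
- stick_lip (a point): End of the stick's side lip, 20 mm past the bar's tip: x = 110, y = 12, z = 12 in the stick's frame, on its inner face. The lip lies on the stick's +y side: 8 thick (y 12 to 20), x 70 to 110, 24 high. With the stick pointing along the board's +y and its tip pushing the brick's rear end, the lip laps the brick's side away from the fence and keeps it on the fence.
- peg_top (a point): Top centre of the upright wooden peg at the outer end of the steel clamp lever. Peg 22 mm diameter, 80 to 125 mm above the table, 110 mm from the lever's axis; the bar is 69 to 79 mm above the table. It starts on the board's +y side of the hub and is pushed clockwise seen from above, towards the board's +x.
- hub (a point): Point on the vertical axis of the clamp screw and lever, 80 mm above the table, at x = -100, y = +95 mm in the board's frame. Around it is a toothed steel wheel, 88 mm across, turning with the lever; a sprung brass ball on an arm of the screw rides over its teeth and clicks.
- jaw: Steel clamp jaw facing the fence, 40 mm wide; origin at the middle of its pressing face, 34 mm above the table. It advances 16 mm per radian of screw towards the brick; it touches a brick that is home when the screw is at about 1.0 rad (jaw face at x = -32.5 mm in the board's frame).
- screw (a joint): Angle of the clamp screw, rad, growing clockwise (closing); it starts at 0 to 0.45. Turning it free takes about 2 N at the peg. It stays where it is left.
- clutch (a joint): Angle the lever has slipped past the screw, rad; 0 while both turn together. With the jaw on the brick the force at the peg rises to about 4 N; then it slips: at 0.13 the ball passes a tooth (the click), the lever jumps ahead by itself to 0.26 and the force vanishes. Pushing on past 0.39 makes the second click. The lever's turn is screw + clutch.
- glass0: Bystander: glass tea cup in an aluminium holder, 72 mm diameter, 105 mm high, with a side handle; origin under its centre.
- glass1: Bystander: glass tea cup in an aluminium holder, 72 mm diameter, 105 mm high, with a side handle; origin under its centre.
- glass2: Bystander: glass tea cup in an aluminium holder, 72 mm diameter, 105 mm high, with a side handle; origin under its centre.
- teapot: Bystander: white ceramic teapot, 140 mm diameter, 128 mm high; origin under its centre.
- sugar_tin: Bystander: blue plastic sugar tin, 114 x 134 x 94 mm, lid latched; origin under its centre.
- saucer: Bystander: white saucer with a spoon, 140 mm diameter, 20 mm high; origin under its centre.
Not all that is in view belongs to the job. What is meant by the stick is not blue, and is the larger of those in its own colour.

How it is judged:
By the outcome, as a careful person would: the job done as asked, in the order asked, and still so for the second after the job is handed in, with the robot touching nothing.
It also fails if it takes over 72 s, if anything falls off the work surface, if the arm or the gripper's body presses on something with over 40 N, if the wrist force passes 120 N, or if a joint passes its speed limit or range.

ROBOT

A 6-joint arm with a two-finger parallel gripper is mounted at the origin on the work surface. World frame = base frame: x ahead of the robot, y to its left, z up, the work surface at z = 0. Lengths are in m, angles in degrees, forces in N, time in s.
With the tool pointing down it reaches from about 0.25 to 0.725 m from the base axis. Payload 9.7 kg.
Tool frame: the origin (TCP) lies between the finger pads; the fingertips stand 22 mm ahead of it and the grasp point (between the pads) lies 3 mm ahead of it; z points along the fingers, y is the line along which they close (so a half turn about z gives the same grasp; the last joint's range is limited). The gripper opens to 85 mm and grips with 20 to 120 N. Pads are 22 mm wide; open, the fingers measure 114 mm over their backs; the gripper's body (76 mm by 85 mm) begins 54 mm behind the grasp point. The pads swing forward as they close: fully open they stand 13 mm farther back than shut.
Start: joints at [65.833, 4.979, 10.078, 95.1, 0, 90], TCP at [0.225, 0.502, 0.253] pointing down, gripper open.
Joint ranges: [-179.16, 179.16], [-48.56, 103.87], [-65.8, 70.77], [-126.05, 130.52], [-82.76, 87.17], [-180, 180]. Speed limits (degrees/s): [127.2, 127.2, 147.25, 180, 180, 180].

INTERFACE

Orientations are given as [roll, pitch, yaw] about the fixed x, y, z axes, in that order (R = Rz(yaw) Ry(pitch) Rx(roll)).
In Python, from workcell import bot, viewer, finder gives the robot as it stands.
- The arm moves only by the tool move_arm, never from a script. Its arguments are lists of equal length, an entry for each row: "offset": the shift along the tool's x, y, z in cm, a list of three; "twist": the turn, a rotation vector about the tool's x, y, z in rad, a list of three; "grip": the opening, from 0 (shut) to 1 (fully open). In form: {"offset": [[x, y, z], ...], "twist": [[ax, ay, az], ...], "grip": [grip, ...]}. A call has 1 to 5 rows; each row shifts and turns the commanded pose from where the row before left it, along the tool's axes as they then stand; what a row does not reach is not made up. A row lasts 1/10 s, in which the tool goes at most 50 mm and 8.59 degrees, less where a joint would pass 70% of its speed; a pose out of reach is approached as far as the arm can. A call is refused whole if a number of a shift passes 5 or a number of a turn 0.15, either way. A call with a gripper value outside its range is refused whole. The fingers move at their own pace and stop on an object; "force" is the grip in N (left out, the last holds). Time passes only in rows, so rows that do not move let the fingers close. It gives the time, the measured TCP pose, the force, the opening and the grip force at its end, in the units of the state.
- bot.get_obs(): the state, without advancing time (a new reading comes with each control period).
- viewer.camera(name): name is "scene" or "top" or "wrist"; returns a dict with "color" (384x512x3 uint8, red, green, blue), "depth" (384x512 float32, m along the optical axis (not along the pixel's ray), 0 where there is no reading), "vfov" (degrees; the focal length in pixels is half the picture's height over the tangent of half this angle, whatever the lens; pixels are square), "cx", "cy" (the principal point, pixels), "k1" (the pictures are not rectified: a ray, as slopes to the right and down, at radius r is drawn at 1 + k1 r^2 times it, then the intrinsics apply), "position" and "attitude" of the camera in the world; the wrist camera has in their place "tool_from_camera" (4x4, takes a point from camera to tool coordinates, whose origin is the TCP and whose axes are the flange's). Camera axes: x right, y down, z forward; pixel columns grow to the right and rows downward; lengths in m; the calibration is good to about 2 mm. A picture is of the moment at which its call begins: read the wrist's pose just before it.
- bot.job_done(): hands the job in; it is judged then, once.
Trained networks look in a picture, given as the dict that the camera call returned (one of the last four; its "shot" number tells which), for a name from the list of things; names that differ only in an ending like _2 or _b are one class to them, and where a whole thing is asked for, a point or a joint stands for the part that bears it (a point fixed in the world has none). Each returns a list of dicts, best first, with "p" (0 to 1); they miss things now and then, are a little off and sometimes report something else, mostly with a low value. They report only what shows in the picture. A call takes as long as a camera call. They do not tell look-alikes from the thing itself.
- finder.boxes_of(picture, thing): "position" ([column, row] in pixels, amid what is visible of it).
- finder.pinpoint(picture, thing): "position" ([column, row] in pixels: a listed point, or the origin of a listed thing).
The state is a dict: "time": time; "q": joint angles; "qd": joint speeds; "joint_efforts": joint torques, N m; "ee_pos": TCP position; "tcp_rot": TCP orientation; "wrist_force": force on the tool from outside, world axes, zero at the start; "torque": the same for the moment, N m; "opening": finger opening in m; "grasp_force": force on a finger pad.
Only numpy, scipy, OpenCV 4.12 (cv2) and the standard library are available. Lean on these libraries where they do the work, as an engineer would, in place of code of your own. Each camera call takes 0.05 s, during which the arm holds its last target. There are 200 camera calls.

## Working session

There is one attempt and no reset: what is moved stays moved. The work goes in short steps, Python scripts to look and compute and a tool call to move; the robot and the scene stay as the last step left them, time stands still between calls to the robot, and variables do not carry over. Pictures are saved under pics/ and viewed, at most 10 in all, crops included, and the job is handed in when it is done.

Besides the shell and the picture viewer there is one more tool, called after "Emit:" by a JSON object that holds its "api" and its "payload". move_arm: Moves the arm, as the interface text tells. Its arguments: {"type":"object","properties":{"offset":{"type":"array","items":{"type":"array","items":{"type":"number"}}},"twist":{"type":"array","items":{"type":"array","items":{"type":"number"}}},"grip":{"type":"array","items":{"type":"number"}},"force":{"type":"number"}},"required":["offset","twist","grip"]}

```bash
ls; mkdir -p pics
cat > h.py <<'E'
import numpy as np, cv2
from scipy.spatial.transform import Rotation as R
from workcell import bot, viewer, finder
def shot(name):
    o=bot.get_obs(); p=viewer.camera(name); p['obs']=o; return p
def K(p):
    f=192/np.tan(np.radians(p['vfov'])/2); return f
def pose(p):
    if 'tool_from_camera' in p:
        o=p['obs']; T=np.eye(4); T[:3,:3]=R.from_euler('xyz',o['tcp_rot'],degrees=True).as_matrix(); T[:3,3]=o['ee_pos']
        T=T@np.array(p['tool_from_camera']); return T[:3,:3],T[:3,3]
    a=np.array(p['attitude']); 
    Rm=a if a.shape==(3,3) else R.from_euler('xyz',a,degrees=True).as_matrix()
    return Rm,np.array(p['position'])
def rays(p,uv):
    uv=np.atleast_2d(uv).astype(float); f=K(p)
    d=(uv-[p['cx'],p['cy']])/f; s=d.copy()
    for _ in range(20): s=d/(1+p['k1']*(s**2).sum(1,keepdims=True))
    return np.c_[s,np.ones(len(s))]
def atz(p,uv,z):
    Rm,c=pose(p); d=rays(p,uv)@Rm.T; return c+d*((z-c[2])/d[:,2])[:,None]
def deproj(p,uv):
    Rm,c=pose(p); uv=np.atleast_2d(uv); i=np.round(uv).astype(int)
    z=p['depth'][i[:,1],i[:,0]]; return c+(rays(p,uv)*z[:,None])@Rm.T
def proj(p,X):
    Rm,c=pose(p); q=(np.atleast_2d(X)-c)@Rm; s=q[:,:2]/q[:,2:]; r2=(s**2).sum(1,keepdims=True)
    return s*(1+p['k1']*r2)*K(p)+[p['cx'],p['cy']]
def cloud(p):
    v,u=np.mgrid[0:384,0:512]; uv=np.c_[u.ravel(),v.ravel()]
    return deproj(p,uv).reshape(384,512,3)
def save(p,n,crop=None,s=1):
    im=p['color'][:,:,::-1]
    if crop: a,b,c,d=crop; im=im[b:d,a:c]
    cv2.imwrite('pics/'+n,cv2.resize(im,None,fx=s,fy=s,interpolation=cv2.INTER_CUBIC))
E
python3 - <<'E'
from h import *
o=bot.get_obs(); print(o)
ims=[]
for n in ['top','scene']:
    p=shot(n); print(n,p['shot'],p['position'],p['attitude'],p['vfov'],p['k1'])
    ims.append(p['color'])
    C=cloud(p)
    for t in ['stop_face','brick','stick','stick_lip','peg_top','hub','jaw','board','glass0','teapot','sugar_tin','saucer']:
        for d in finder.pinpoint(p,t)[:4]:
            print(t,round(d['p'],2),np.round(d['position'],1),deproj(p,[d['position']]).round(3) if 0<=d['position'][0]<511 and 0<=d['position'][1]<383 else '')
    save(p,n+'0.png',s=1.5)
E
```

```text
pics
{'time': 0.0, 'q': array([6.58303158e+01, 5.00854517e+00, 1.00352353e+01, 9.51011153e+01,
       6.31254055e-04, 8.99999587e+01]), 'qd': array([-0.03142787,  0.03120526, -0.02635197, -0.04057873,  0.02970972,
        0.11909824]), 'joint_efforts': array([ 1.35663231e-03, -5.20398760e+01,  4.64792633e+01,  1.69150456e-02,
        1.37671914e-04, -1.41935061e-05]), 'ee_pos': array([0.2251032 , 0.50159405, 0.25261458]), 'tcp_rot': array([-1.79925575e+02, -6.31307206e-04,  1.55830356e+02]), 'wrist_force': array([0.08802211, 0.76458202, 0.24571363]), 'torque': array([0.01073206, 0.00421389, 0.01062685]), 'grasp_force': 0.0, 'opening': 0.08527461111243047}
top 1 [ 0.27640492 -0.08411012  1.50070526] [-167.97430816   -0.338497    -87.90112126] 43.58544681825914 0.030725216021441674
stop_face 0.78 [172.2 184. ] [[0.608 0.201 0.022]]
stop_face 0.24 [238.1 188.4] [[ 0.595 -0.009  0.052]]
brick 0.65 [236.8 190.4] [[ 0.59  -0.005  0.045]]
stick 0.93 [352.2 277.6] [[ 0.337 -0.36   0.053]]
stick 0.73 [421.8 251.8] [[ 0.423 -0.575  0.034]]
stick 0.61 [350.8 228.5] [[ 0.482 -0.355  0.062]]
stic
[... 1354 characters left out ...]
.004]]
stick_lip 0.88 [155.1 147.9] [[ 0.366 -0.522  0.013]]
stick_lip 0.84 [175.7 158.7] [[ 0.39  -0.426  0.004]]
stick_lip 0.27 [178.2 177.2] [[ 0.503 -0.355  0.03 ]]
peg_top 0.57 [377.3 203. ] [[0.525 0.269 0.127]]
hub 0.83 [330.4 206.6] [[0.531 0.146 0.08 ]]
jaw 0.68 [178.3 177.3] [[ 0.503 -0.355  0.03 ]]
jaw 0.49 [326.6 226.4] [[0.57  0.148 0.037]]
board 0.63 [287.6 236.3] [[0.644 0.051 0.043]]
glass0 0.8 [417.7 245.4] [[0.576 0.402 0.052]]
glass0 0.75 [241.6 161.2] [[ 0.372 -0.179  0.041]]
glass0 0.63 [195.6 258.6] [[ 0.788 -0.162  0.039]]
teapot 0.88 [390.9 292.3] [[0.762 0.332 0.076]]
sugar_tin 0.8 [265.4 282.7] [[0.834 0.042 0.094]]
saucer 0.66 [148.1 232. ] [[ 0.722 -0.35   0.001]]
```

View pics/top0.png

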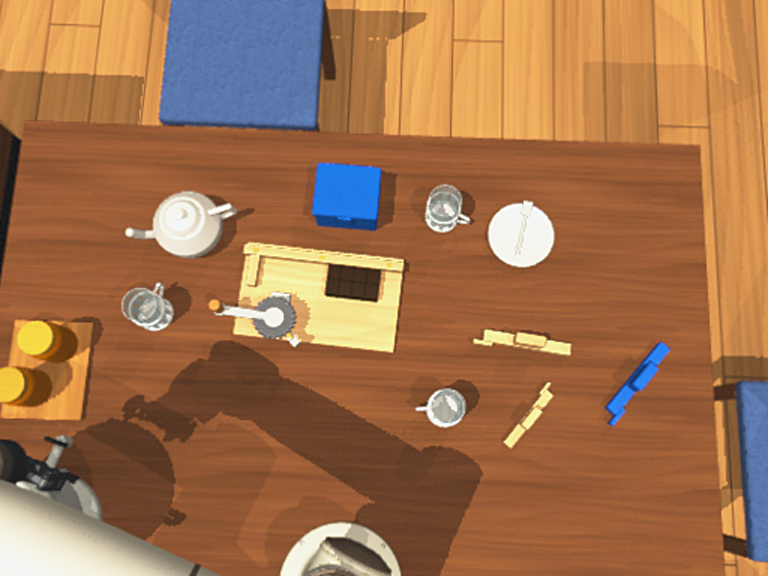

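View pics/scene0.png

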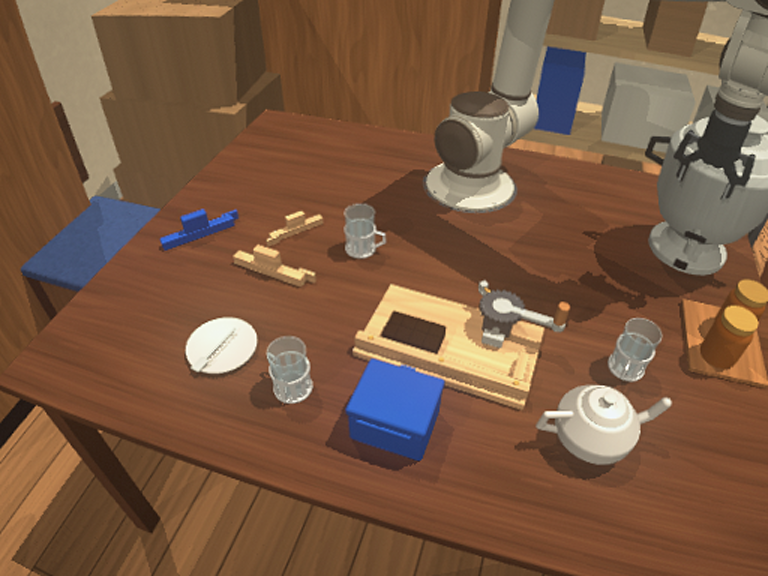

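Stick candidates in the top picture: large pale stick (348,228), small pale stick (352,277), blue stick (422,252). I choose the large pale one, with its lip towards the left at (318,226), and will check it in the close crop.

```bash
cat >> h.py <<'E'
def go(xyz,yaw,o=None):
    """print tool-frame offset(cm) & turn to reach xyz, yaw pointing down"""
    o=o or bot.get_obs(); Rm=R.from_euler('xyz',o['tcp_rot'],degrees=True)
    G=R.from_euler('xyz',[180,0,yaw],degrees=True)
    print('now',np.round(o['ee_pos'],4),np.round(o['tcp_rot'],2),'offset cm',np.round(Rm.inv().apply(np.array(xyz)-o['ee_pos'])*100,2),'turn',np.round((Rm.inv()*G).as_rotvec(),3))
def rect(pts):
    (c,s,a)=cv2.minAreaRect((pts*1000).astype(np.float32)); return np.round(c,1),np.round(s,1),round(a,2)
E
python3 - <<'E'
from h import *
p=shot('top'); C=cloud(p); hsv=cv2.cvtColor(p['color'],cv2.COLOR_RGB2HSV)
x,y,z=C[...,0],C[...,1],C[...,2]
S=(abs(x-.48)<.06)&(y<-.24)&(y>-.46)&(hsv[...,0]<30)
P=C[S&(z>.014)]; print('stick',len(P),rect(P[:,:2]))
P=C[S&(z>.05)]; print('block',len(P),rect(P[:,:2]))
B=(x>.44)&(x<.68)&(y>-.11)&(y<.27)
P=C[B&(z>.035)&(z<.048)&(x>.6)]; print('fence+',len(P),rect(P[:,:2]))
P=C[B&(z>.012)&(z<.024)]; print('board',len(P),rect(P[:,:2]))
P=C[B&(hsv[...,2]<70)&(z>.042)&(z<.06)&(y<.1)]; print('brick',len(P),rect(P[:,:2]))
P=C[B&(z>.105)&(z<.14)]; print('peg',len(P),P.mean(0))
P=C[(abs(x-.51)<.06)&(abs(y-.15)<.06)&(z>.07)&(z<.1)]; print('hub',len(P),cv2.minEnclosingCircle((P[:,:2]*1000).astype(np.float32)))
w=shot('wrist'); print(np.round(w['tool_from_camera'],3),w['vfov'],w['k1'])
go([.53,.05,.36],155.8);
E
```

```text
stick 474 (array([ 490.7, -351.9]), array([199.4,  31.6]), 85.4)
block 155 (array([ 490.3, -362.3]), array([60.3, 22.7]), 81.71)
fence+ 846 (array([629.9,  66.3]), array([333.3,  67.7]), 87.56)
board 3809 (array([572.3,  71.7]), array([334.8, 201.1]), 85.61)
brick 453 (array([597.5,   1.3]), array([104. ,  63.2]), 85.18)
peg 50 [0.52468719 0.25944669 0.12133363]
hub 703 ((495.1902770996094, 154.44198608398438), 62.573795318603516)
[[-0.001 -0.963 -0.271  0.069]
 [ 1.    -0.001  0.001  0.   ]
 [-0.001 -0.271  0.963 -0.121]
 [ 0.     0.     0.     1.   ]] 64.58330554861513 -0.08349083771283165
now [0.2252 0.5018 0.2533] [-180.     -0.    155.83] offset cm [-46.31 -28.74 -10.67] turn [-0.    -0.     0.001]
```

Emit:
{"api": "move_arm", "payload": {"offset": [[0,0,-3.5],[0,0,-3.5],[0,0,-3.5],[-4.2,-2,0],[-4.2,-2,0]], "twist": [[0,0,0],[0,0,0],[0,0,0],[0,0,0],[0,0,0]], "grip": [1,1,1,1,1]}}

```text
time: 1.9
ee_pos: [0.2858, 0.4311, 0.3591]
tcp_rot: [179.9, 0.0, 156.0]
wrist_force: [0.8, 1.0, 0.1]
opening: 0.0846
grasp_force: 0.0
```

Emit:
{"api": "move_arm", "payload": {"offset": [[-4.2,-2,0],[-4.2,-2,0],[-4.2,-2,0],[-4.2,-2,0],[-4.2,-2,0]], "twist": [[0,0,0],[0,0,0],[0,0,0],[0,0,0],[0,0,0]], "grip": [1,1,1,1,1]}}

```text
time: 2.4
ee_pos: [0.437, 0.252, 0.3585]
tcp_rot: [180.0, 0.0, 155.8]
wrist_force: [0.2, 1.0, -0.3]
opening: 0.0854
grasp_force: 0.0
```

Emit:
{"api": "move_arm", "payload": {"offset": [[-4.2,-2,0],[-4.2,-2,0],[-4.2,-2,0],[-4.2,-2,0],[0,0,0]], "twist": [[0,0,0],[0,0,0],[0,0,0],[0,0,0],[0,0,0.14]], "grip": [1,1,1,1,1]}}

```text
time: 2.9
ee_pos: [0.5593, 0.108, 0.3566]
tcp_rot: [-179.9, -0.0, 147.6]
wrist_force: [0.4, 0.8, -0.5]
opening: 0.0846
grasp_force: 0.0
```

Emit:
{"api": "move_arm", "payload": {"offset": [[0,0,0],[0,0,0],[0,0,0],[0,0,0],[0,0,0]], "twist": [[0,0,0.14],[0,0,0.14],[0,0,0.14],[0,0,0.14],[0,0,0.14]], "grip": [1,1,1,1,1]}}

```text
time: 3.4
ee_pos: [0.5566, 0.1119, 0.3582]
tcp_rot: [-180.0, -0.0, 107.4]
wrist_force: [0.4, -0.8, 0.5]
opening: 0.0855
grasp_force: 0.0
```

Emit:
{"api": "move_arm", "payload": {"offset": [[0,0,0],[0,0,0],[0,0,0],[0,0,0]], "twist": [[0,0,0.14],[0,0,0.14],[0,0,0.1],[0,0,0]], "grip": [1,1,1,1]}}

```text
time: 3.8
ee_pos: [0.5566, 0.1119, 0.3583]
tcp_rot: [-180.0, 0.0, 85.9]
wrist_force: [-0.4, -0.2, -0.2]
opening: 0.0854
grasp_force: 0.0
```

Run:
```python
from h import *
w=shot('wrist'); C=cloud(w); hsv=cv2.cvtColor(w['color'],cv2.COLOR_RGB2HSV); save(w,'w1.png',s=1.5)
np.savez('w1.npz',C=C,rgb=w['color'])
x,y,z=C[...,0],C[...,1],C[...,2]
B=(x>.44)&(x<.69)&(y>-.12)&(y<.29)
P=C[B&(z>.037)&(z<.047)&(x>.61)]; print('fence+',len(P),rect(P[:,:2]))
P=C[B&(z>.012)&(z<.023)]; print('board',len(P),rect(P[:,:2]),P[:,2].mean())
P=C[B&(hsv[...,2]<70)&(z>.044)&(z<.055)&(y<.1)&(x>.55)]; print('brick',len(P),rect(P[:,:2]))
P=C[B&(z>.115)&(z<.14)]; print('peg',len(P),P.mean(0), rect(P[:,:2]))
for t in ['stop_face','brick','peg_top','hub','jaw','board']:
  zz=dict(stop_face=.03,brick=.018,peg_top=.125,hub=.08,jaw=.034,board=0)[t]
  for d in finder.pinpoint(w,t)[:2]: print(t,round(d['p'],2),np.round(d['position']),atz(w,d['position'],zz).round(4))
go([.49,-.36,.25],85.6)
```

```text
fence+ 3524 (array([632.6,  98.7]), array([390.7,  70.4]), 83.58)
board 15871 (array([572.4,  73.8]), array([335.4, 200.8]), 85.71) 0.01812478506975175
brick 0 (array([0., 0.]), array([0., 0.]), 0.0)
peg 336 [0.52678956 0.26430143 0.12444651] (array([526.5, 265.2]), array([20.3, 20.1]), 21.95)
brick 0.56 [286. 219.] [[ 5.998e-01 -1.000e-04  1.800e-02]]
peg_top 0.83 [216.  26.] [[0.527  0.2673 0.125 ]]
hub 0.57 [220. 129.] [[0.5149 0.1546 0.08  ]]
jaw 0.83 [262. 126.] [[0.5705 0.1506 0.034 ]]
board 0.81 [287. 184.] [[0.6057 0.0537 0.    ]]
now [0.5566 0.1119 0.3583] [180.    -0.    85.99] offset cm [-47.54  -3.35  10.83] turn [ 0.    -0.     0.007]
```

Emit:
{"api": "move_arm", "payload": {"offset": [[-4.4,-0.33,1],[-4.4,-0.33,1],[-4.4,-0.33,1],[-4.4,-0.33,1],[-4.4,-0.33,1]], "twist": [[0,0,0],[0,0,0],[0,0,0],[0,0,0],[0,0,0]], "grip": [1,1,1,1,1]}}

```text
time: 4.65
ee_pos: [0.5239, -0.1079, 0.308]
tcp_rot: [180.0, 0.0, 86.0]
wrist_force: [0.7, -0.2, -0.5]
opening: 0.0851
grasp_force: 0.0
```

Emit:
{"api": "move_arm", "payload": {"offset": [[-4.4,-0.33,1],[-4.4,-0.33,1],[-4.4,-0.33,1],[-4.4,-0.33,1],[-4.4,-0.33,1]], "twist": [[0,0,0],[0,0,0],[0,0,0],[0,0,0],[0,0,0]], "grip": [1,1,1,1,1]}}

```text
time: 5.15
ee_pos: [0.4919, -0.3264, 0.258]
tcp_rot: [180.0, 0.0, 86.0]
wrist_force: [0.9, 0.5, -0.2]
opening: 0.0856
grasp_force: 0.0
```

Emit:
{"api": "move_arm", "payload": {"offset": [[0,0,0],[0,0,0]], "twist": [[0,0,0],[0,0,0]], "grip": [0.7,0.7]}}

```text
time: 5.35
ee_pos: [0.492, -0.3253, 0.2577]
tcp_rot: [-179.9, -0.0, 85.8]
wrist_force: [-0.1, 0.6, 0.1]
opening: 0.0604
grasp_force: 0.0
```

Run:
```python
from h import *
w=shot('wrist'); C=cloud(w); hsv=cv2.cvtColor(w['color'],cv2.COLOR_RGB2HSV); save(w,'w2.png',s=1.3)
x,y,z=C[...,0],C[...,1],C[...,2]
S=(abs(x-.49)<.06)&(y<-.22)&(y>-.48)
P=C[S&(z>.012)&(z<.08)]; print('stick',len(P),rect(P[:,:2]))
P=C[S&(z>.058)&(z<.075)]; print('block',len(P),rect(P[:,:2]),P[:,2].mean())
P=C[S&(z>.02)&(z<.03)&(y<-.275)]; print('bar',len(P),rect(P[:,:2]))
for t in ['stick','stick_lip']:
  for d in finder.pinpoint(w,t)[:3]: print(t,round(d['p'],2),np.round(d['position']),atz(w,d['position'],.0 if t=='stick' else .012).round(4))
o=bot.get_obs(); go([.49,-.36,.043],85.6)
```

```text
stick 3070 (array([ 487.4, -350.1]), array([199.6,  32. ]), 82.68)
block 1032 (array([ 489.6, -360.6]), array([59.1, 22. ]), 82.48) 0.06465616139486623
bar 1696 (array([ 485.9, -361.6]), array([176.4,  32. ]), 82.68)
stick 0.69 [137. 202.] [[ 0.3331 -0.3666  0.    ]]
stick 0.63 [224. 334.] [[ 0.4269 -0.5873  0.    ]]
stick 0.62 [256. 191.] [[ 0.4921 -0.3634  0.    ]]
stick_lip 0.98 [193. 234.] [[ 0.4056 -0.4128  0.012 ]]
stick_lip 0.74 [251.  99.] [[ 0.494  -0.2491  0.012 ]]
now [ 0.4929 -0.3237  0.2589] [1.7996e+02 1.0000e-02 8.6010e+01] offset cm [-3.64 -0.05 21.59] turn [0.001 0.    0.007]
```

View pics/w2.png

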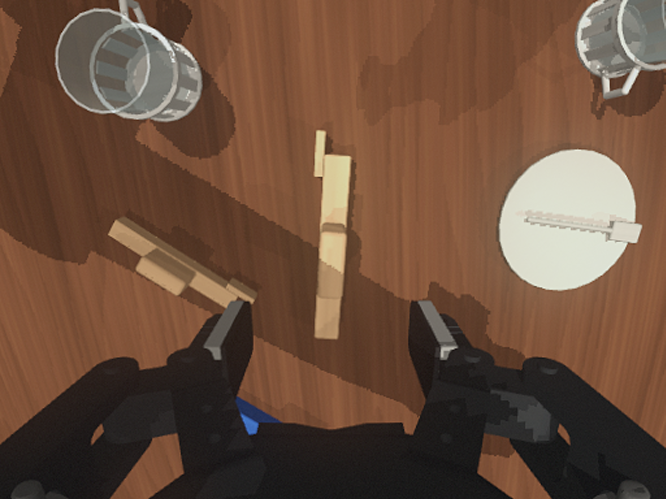

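The crop confirms the large pale stick centred at about (333,245), with its lip at the top left (320,153), on the side away from the fence; the smaller stick is separate at (180,260).

Emit:
{"api": "move_arm", "payload": {"offset": [[0,0,0],[-3.55,0.2,0],[0,0,5],[0,0,5],[0,0,3]], "twist": [[0,0,0.058],[0,0,0],[0,0,0],[0,0,0],[0,0,0]], "grip": [0.7,0.7,0.7,0.7,0.7]}}

```text
time: 6.0
ee_pos: [0.4896, -0.3584, 0.1251]
tcp_rot: [-179.9, -0.1, 82.7]
wrist_force: [-0.8, -0.6, -0.2]
opening: 0.0597
grasp_force: 0.0
```

Emit:
{"api": "move_arm", "payload": {"offset": [[0,0,0],[0,0,0]], "twist": [[0,0,0],[0,0,0]], "grip": [0.7,0.7]}}

```text
time: 6.2
ee_pos: [0.4905, -0.3593, 0.1298]
tcp_rot: [180.0, 0.0, 82.7]
wrist_force: [-0.2, 0.3, -0.0]
opening: 0.0597
grasp_force: 0.0
```

Run:
```python
from h import *
os=[]
for i in range(4):
    w=shot('wrist'); os.append(np.r_[w['obs']['ee_pos'],w['obs']['tcp_rot'][2]])
print(np.mean(os,0),np.std(os,0))
C=cloud(w); x,y,z=C[...,0],C[...,1],C[...,2]
S=(abs(x-.49)<.06)&(y<-.22)&(y>-.48)
P=C[S&(z>.058)&(z<.075)]; print('block',len(P),rect(P[:,:2]),P[:,2].mean())
go([.4898,-.3605,.052],82.6)
```

```text
[ 0.49092056 -0.35996517  0.13084525 82.67064643] [0.00025879 0.00042295 0.0006352  0.01595719]
block 2781 (array([ 489.8, -360.7]), array([59.3, 21.9]), 82.73) 0.0646616470829713
now [ 0.491  -0.3605  0.1309] [1.7981e+02 1.1000e-01 8.2640e+01] offset cm [-0.   -0.14  7.89] turn [0.003 0.002 0.001]
```

Emit:
{"api": "move_arm", "payload": {"offset": [[0,-0.1,4],[0,0,3.8],[0,0,0],[0,0,0],[0,0,0]], "twist": [[0,0,0],[0,0,0],[0,0,0],[0,0,0],[0,0,0]], "grip": [0.7,0.7,0.7,0.1,0.1], "force": 70}}

```text
time: 6.9
ee_pos: [0.4901, -0.3608, 0.0533]
tcp_rot: [179.8, 0.1, 82.6]
wrist_force: [-0.6, 0.2, 0.5]
opening: 0.0314
grasp_force: 0.0
```

Emit:
{"api": "move_arm", "payload": {"offset": [[0,0,0],[0,0,0],[0,0,0],[0,0,0]], "twist": [[0,0,0],[0,0,0],[0,0,0],[0,0,0]], "grip": [0.1,0.1,0.1,0.1]}}

```text
time: 7.3
ee_pos: [0.4903, -0.3609, 0.0534]
tcp_rot: [179.8, 0.1, 82.6]
wrist_force: [0.1, -0.2, 7.5]
opening: 0.0212
grasp_force: 69.6
```

Emit:
{"api": "move_arm", "payload": {"offset": [[0,0,-4],[0,0,-4],[0,0,0],[4,1.1,0],[4,1.1,0]], "twist": [[0,0,0],[0,0,0],[0,0,-0.053],[0,0,0],[0,0,0]], "grip": [0.1,0.1,0.1,0.1,0.1]}}

```text
time: 7.8
ee_pos: [0.5173, -0.282, 0.132]
tcp_rot: [179.9, 0.1, 85.5]
wrist_force: [0.9, 0.2, -1.1]
opening: 0.0211
grasp_force: 68.8
```

Emit:
{"api": "move_arm", "payload": {"offset": [[4,1.1,0],[4,1.1,0],[4,1.1,0],[0,0,0],[0,0,0]], "twist": [[0,0,0],[0,0,0],[0,0,0],[0,0,0],[0,0,0]], "grip": [0.1,0.1,0.1,0.1,0.1]}}

```text
time: 8.3
ee_pos: [0.5595, -0.164, 0.1315]
tcp_rot: [179.9, 0.0, 85.8]
wrist_force: [-0.1, -0.1, -1.0]
opening: 0.0214
grasp_force: 68.8
```

```bash
cat >> h.py <<'E'
O=np.array([.6060,.0537,0]); BY=np.radians(85.71); EX=np.array([np.sin(BY),-np.cos(BY),0]); EY=np.array([np.cos(BY),np.sin(BY),0])
def tob(P): d=np.asarray(P)-O; return np.stack([d@EX*1000,d@EY*1000,d[...,2]*1000],-1)
def avg(n=6):
    # distinct readings come with camera calls
    a=[]
    for i in range(n):
        w=shot('wrist'); a.append(np.r_[w['obs']['ee_pos'],w['obs']['tcp_rot'][2]])
    m=np.mean(a,0); print('tcp board',tob(m[:3]).round(2),'yaw-rel',round(m[3]-85.71,2)); return w
E
python3 - <<'E'
from h import *
w=avg(4); print(w['obs']['wrist_force'])
C=tob(cloud(w)); np.save('C3.npy',C); x,y,z=[C[...,i] for i in range(3)]
save(w,'w3.png',s=1.3)
v=w['color'].max(-1)
P=C[(v<75)&(z>40)&(z<60)&(y<10)&(y>-130)&(x>-60)&(x<32)]; print('brick',len(P),cv2.minAreaRect(P[:,:2].astype(np.float32)),np.median(P[:,2]))
to=tob(w['obs']['ee_pos']); print(to)
P=C[(abs(x-to[0])<30)&(y>to[1]+35)&(y<to[1]+125)&(z>60)&(z<130)]; print('stick front',len(P),cv2.minAreaRect(P[:,:2].astype(np.float32)),np.median(P[:,2]))
E
```

```text
tcp board [ -30.39 -221.59  131.14] yaw-rel -0.05
[ 0.77332393 -0.19967354 -1.05042486]
brick 338 ((7.917295455932617, -97.93560791015625), (16.632322311401367, 41.202396392822266), 89.97115325927734) 47.85594921014429
[ -30.62658024 -222.33234374  130.8426554 ]
stick front 7201 ((-34.28168487548828, -149.9725341796875), (32.07944869995117, 74.70479583740234), 0.06893590092658997) 101.75181361420188
```

View pics/w3.png

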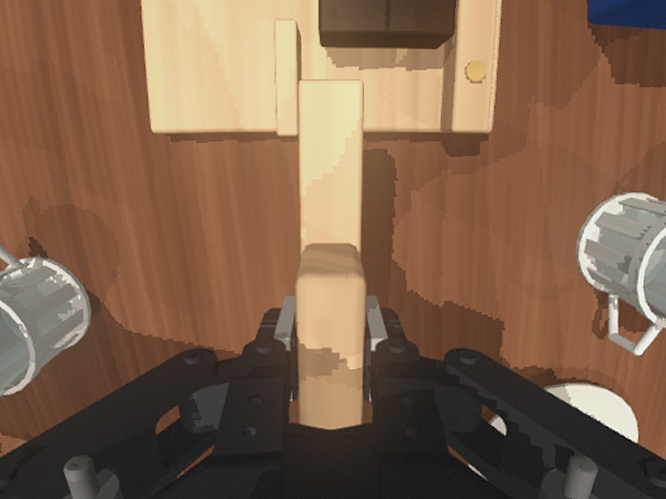

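Run:
```python
from h import *
d=np.load('w1.npz'); C=tob(d['C']); v=d['rgb'].max(-1); x,y,z=[C[...,i] for i in range(3)]
P=C[(v<90)&(z>44)&(z<56)&(y<40)&(y>-130)&(x>-60)&(x<60)]; print(len(P),cv2.minAreaRect(P[:,:2].astype(np.float32)),np.median(P[:,2]),P.min(0),P.max(0))
# side edges vs y
for a in range(-105,0,15):
    Q=P[(P[:,1]>a)&(P[:,1]<a+15)]; print(a,len(Q),Q[:,0].min().round(1) if len(Q) else '',Q[:,0].max().round(1) if len(Q) else '')
```

```text
270 ((10.260421752929688, -76.27962493896484), (36.18455505371094, 54.3652458190918), 0.14624585211277008) 50.01997846113915 [  -7.76458233 -103.49582146   47.5629995 ] [ 28.40476795 -49.05344922  52.2248981 ]
-105 61 -7.8 28.4
-90 120 -3.9 27.8
-75 62 9.8 28.0
-60 27 15.3 27.6
-45 0  
-30 0  
-15 0
```

Run:
```python
from h import *
d=np.load('w1.npz'); C=tob(d['C']); x,y,z=[C[...,i] for i in range(3)]
P=C[(z>46)&(z<54)&(y<20)&(y>-130)&(x>-60)&(x<32)]; print(len(P),cv2.minAreaRect(P[:,:2].astype(np.float32)),np.median(P[:,2]),P.min(0),P.max(0))
for a in range(-110,5,10):
    Q=P[(P[:,1]>a)&(P[:,1]<a+10)]; print(a,len(Q),Q[:,0].min().round(1),Q[:,0].max().round(1))
```

```text
2858 ((-3.9207515716552734, -49.484806060791016), (108.39274597167969, 65.39753723144531), 89.7345199584961) 50.10014430465909 [ -36.6328367  -103.53337476   46.22596718] [28.92635736  4.77191132 52.85912031]
-110 81 -36.0 26.9
-100 241 -36.2 28.4
-90 247 -36.3 27.8
-80 249 -36.4 28.7
-70 256 -36.5 28.4
-60 253 -36.6 27.6
-50 277 -36.6 28.7
-40 259 -35.4 28.5
-30 276 -35.6 27.5
-20 283 -35.7 28.9
-10 273 -35.8 28.1
0 163 -35.9 27.6
```

Emit:
{"api": "move_arm", "payload": {"offset": [[0,0,3],[0,0,2.6],[0,0,0],[2.5,0,0],[0,0,0]], "twist": [[0,0,0],[0,0,0],[0,0,0],[0,0,0],[0,0,0]], "grip": [0.1,0.1,0.1,0.1,0.1]}}

```text
time: 9.0
ee_pos: [0.5608, -0.1391, 0.0752]
tcp_rot: [180.0, -0.0, 85.7]
wrist_force: [-0.5, -0.9, -0.6]
opening: 0.0208
grasp_force: 68.8
```

Emit:
{"api": "move_arm", "payload": {"offset": [[0,0.3,0],[0,0.3,0],[0,0.2,0],[0,0.1,0],[0,0,0]], "twist": [[0,0,0],[0,0,0],[0,0,0],[0,0,0],[0,0,0]], "grip": [0.1,0.1,0.1,0.1,0.1]}}

```text
time: 9.5
ee_pos: [0.5697, -0.1409, 0.0742]
tcp_rot: [-180.0, 0.0, 85.6]
wrist_force: [-1.9, -1.7, -0.0]
opening: 0.0213
grasp_force: 68.9
```

```bash
cat > look.py <<'E'
from h import *
import sys
w=avg(3); print(w['obs']['wrist_force'].round(1),w['obs']['torque'].round(2))
C=tob(cloud(w)); x,y,z=[C[...,i] for i in range(3)]
to=tob(w['obs']['ee_pos'])
P=C[(z>46.5)&(z<54)&(y<150)&(y>to[1]+80)&(x>-50)&(x<31)]
print('brick?',len(P),cv2.minAreaRect(P[:,:2].astype(np.float32)),P.min(0),P.max(0))
for a in range(0,130,10):
    Q=P[(P[:,1]>to[1]+80+a)&(P[:,1]<=to[1]+90+a)]
    if len(Q)>5: print((to[1]+80+a).round(),len(Q),Q[:,0].min().round(1),Q[:,0].max().round(1))
save(w,sys.argv[1]+'.png',s=1.3)
E
python3 look.py w4
```

```text
tcp board [ -21.67 -196.63   74.15] yaw-rel -0.08
[-1.2 -1.2 -0.6] [-0.25  0.45  0.17]
brick? 8293 ((-5.148303985595703, -99.02896881103516), (72.65630340576172, 34.70313262939453), 0.821870744228363) [ -41.31429189 -116.51208885   46.50088688] [ 30.99595074 -81.20294262  53.147391  ]
-117.0 302 -41.3 -10.8
-107.0 2858 -41.0 31.0
-97.0 3581 -40.8 31.0
-87.0 1552 -33.7 31.0
```

Emit:
{"api": "move_arm", "payload": {"offset": [[1,0.05,0],[1.2,0.05,0],[1.2,0,0],[1.2,0,0],[1.2,0,0]], "twist": [[0,0,0],[0,0,0],[0,0,0],[0,0,0],[0,0,0]], "grip": [0.1,0.1,0.1,0.1,0.1]}}

```text
time: 10.15
ee_pos: [0.5747, -0.0829, 0.0743]
tcp_rot: [-180.0, 0.1, 85.6]
wrist_force: [-4.6, -5.7, 0.3]
opening: 0.021
grasp_force: 69.1
```

Emit:
{"api": "move_arm", "payload": {"offset": [[1.2,0,0],[1.2,0,0],[1.2,0,0],[1.2,0,0],[1.2,0,0]], "twist": [[0,0,0],[0,0,0],[0,0,0],[0,0,0],[0,0,0]], "grip": [0.1,0.1,0.1,0.1,0.1]}}

```text
time: 10.65
ee_pos: [0.5794, -0.0229, 0.0743]
tcp_rot: [-180.0, 0.1, 85.6]
wrist_force: [-2.7, -5.0, 0.3]
opening: 0.021
grasp_force: 69.1
```

Emit:
{"api": "move_arm", "payload": {"offset": [[1,0,0],[0.5,0,0],[0,0,0]], "twist": [[0,0,0],[0,0,0],[0,0,0]], "grip": [0.1,0.1,0.1]}}

```text
time: 10.95
ee_pos: [0.5806, -0.0072, 0.0741]
tcp_rot: [-180.0, -0.0, 85.7]
wrist_force: [-2.7, 0.9, -2.3]
opening: 0.0211
grasp_force: 68.8
```

```bash
python3 look.py w5
```

```text
tcp board [-20.71 -62.72  74.04] yaw-rel -0.02
[-2.8  1.1 -2.4] [0.4  0.57 0.27]
brick? 8914 ((-4.540302276611328, 34.664268493652344), (71.55956268310547, 34.73311996459961), 0.9834082126617432) [-40.23286495  17.18679875  46.50090626] [30.99098932 52.64182267 52.8090914 ]
17.0 274 -40.0 22.2
27.0 3547 -40.2 31.0
37.0 3554 -39.9 31.0
47.0 1539 -32.5 30.9
```

Emit:
{"api": "move_arm", "payload": {"offset": [[0.6,0,0],[0.5,0,0],[0,0,0]], "twist": [[0,0,0],[0,0,0],[0,0,0]], "grip": [0.1,0.1,0.1]}}

```text
time: 11.4
ee_pos: [0.5815, 0.0026, 0.0743]
tcp_rot: [-180.0, 0.1, 85.6]
wrist_force: [-4.1, -2.8, -1.3]
opening: 0.0213
grasp_force: 69.0
```

Emit:
{"api": "move_arm", "payload": {"offset": [[0.1,0,0],[0.1,0,0]], "twist": [[0,0,0],[0,0,0]], "grip": [0.1,0.1]}}

```text
time: 11.6
ee_pos: [0.5815, 0.0039, 0.0744]
tcp_rot: [-180.0, 0.1, 85.6]
wrist_force: [-4.8, -6.4, 0.6]
opening: 0.0208
grasp_force: 69.2
```

Emit:
{"api": "move_arm", "payload": {"offset": [[0.1,0,0],[0,0,0]], "twist": [[0,0,0],[0,0,0]], "grip": [0.1,0.1]}}

```text
time: 11.8
ee_pos: [0.5816, 0.005, 0.0744]
tcp_rot: [-180.0, 0.1, 85.6]
wrist_force: [-4.7, -6.8, 0.4]
opening: 0.0213
grasp_force: 69.2
```

Emit:
{"api": "move_arm", "payload": {"offset": [[0.1,0,0],[0,0,0]], "twist": [[0,0,0],[0,0,0]], "grip": [0.1,0.1]}}

```text
time: 12.0
ee_pos: [0.5817, 0.0054, 0.0745]
tcp_rot: [-180.0, 0.2, 85.6]
wrist_force: [-5.0, -8.7, 1.5]
opening: 0.0209
grasp_force: 69.4
```

Emit:
{"api": "move_arm", "payload": {"offset": [[0.1,0,0],[0,0,0]], "twist": [[0,0,0],[0,0,0]], "grip": [0.1,0.1]}}

```text
time: 12.2
ee_pos: [0.5817, 0.0055, 0.0747]
tcp_rot: [-180.0, 0.3, 85.5]
wrist_force: [-5.7, -13.9, 3.1]
opening: 0.0211
grasp_force: 69.6
```

Emit:
{"api": "move_arm", "payload": {"offset": [[0.1,0.05,0],[0,0,0]], "twist": [[0,0,0],[0,0,0]], "grip": [0.1,0.1]}}

```text
time: 12.4
ee_pos: [0.5818, 0.0056, 0.0748]
tcp_rot: [-179.9, 0.4, 85.5]
wrist_force: [-8.7, -18.7, 6.2]
opening: 0.0214
grasp_force: 70.0
```

Emit:
{"api": "move_arm", "payload": {"offset": [[0.1,0.05,0],[0,0,0]], "twist": [[0,0,0],[0,0,0]], "grip": [0.1,0.1]}}

```text
time: 12.6
ee_pos: [0.582, 0.0057, 0.075]
tcp_rot: [-179.9, 0.5, 85.5]
wrist_force: [-12.1, -23.8, 8.1]
opening: 0.021
grasp_force: 70.3
```

```bash
python3 look.py w6
```

```text
tcp board [-20.37 -49.67  74.95] yaw-rel -0.23
[-11.8 -23.8   9. ] [-4.67  2.55  0.82]
brick? 9110 ((-4.582157135009766, 47.694644927978516), (71.42578125, 34.30156707763672), 0.5431164503097534) [-40.21202691  30.47177675  46.50217344] [30.98736768 65.15037207 53.59961999]
30.0 679 -40.2 30.9
40.0 3457 -40.1 31.0
50.0 3542 -40.0 31.0
60.0 1432 -32.6 31.0
```

Emit:
{"api": "move_arm", "payload": {"offset": [[-0.4,-0.1,0],[-0.2,-0.2,0],[-0.5,-0.1,0],[-2,0,0],[-4,0,0]], "twist": [[0,0,0],[0,0,0],[0,0,0],[0,0,0],[0,0,0]], "grip": [0.1,0.1,0.1,0.1,0.1]}}

```text
time: 13.25
ee_pos: [0.5744, -0.0596, 0.0745]
tcp_rot: [179.9, -0.0, 85.8]
wrist_force: [0.8, -0.6, -1.3]
opening: 0.021
grasp_force: 69.1
```

Emit:
{"api": "move_arm", "payload": {"offset": [[-2,0,-3],[-4,-0.8,-1],[-4,-0.8,0],[-4,-0.8,0],[-4,-0.8,0]], "twist": [[0,0,0],[0,0,0],[0,0,0],[0,0,0],[0,0,0]], "grip": [0.1,0.1,0.1,0.1,0.1]}}

```text
time: 13.75
ee_pos: [0.5281, -0.2392, 0.1148]
tcp_rot: [179.9, 0.0, 85.7]
wrist_force: [0.3, 0.5, -1.4]
opening: 0.0211
grasp_force: 69.2
```

Emit:
{"api": "move_arm", "payload": {"offset": [[-4,-0.8,0],[-4,-1.3,0],[-4,-1,0],[0,0,0],[0,0,0]], "twist": [[0,0,0],[0,0,0],[0,0,0],[0,0,0],[0,0,0]], "grip": [0.1,0.1,0.1,0.1,0.1]}}

```text
time: 14.25
ee_pos: [0.488, -0.3557, 0.1143]
tcp_rot: [180.0, -0.0, 85.5]
wrist_force: [-0.2, -0.9, -0.5]
opening: 0.0211
grasp_force: 69.2
```

Run:
```python
from h import *
p=shot('top'); save(p,'top2.png',crop=(140,140,400,320),s=3)
C=tob(cloud(p)); x,y,z=[C[...,i] for i in range(3)]
P=C[(z>46)&(z<54)&(y<150)&(y>20)&(x>-36)&(x<31)]; print('brick',len(P),cv2.minAreaRect(P[:,:2].astype(np.float32)))
for i in range(3):
  o=bot.get_obs(); print(o['ee_pos'],o['tcp_rot'],o['wrist_force']); viewer.camera('wrist')
```

```text
brick 597 ((-1.5723762512207031, 93.56184387207031), (64.94916534423828, 112.8767318725586), 0.06082571670413017)
[ 0.48840619 -0.35487723  0.11431394] [ 1.79973889e+02 -1.00449424e-02  8.56113769e+01] [ 0.86676337 -0.15805918 -1.2017518 ]
[ 0.48865537 -0.35432486  0.11432835] [ 1.79980824e+02 -9.06593889e-03  8.56737672e+01] [ 0.46194233 -0.38153433 -0.65035362]
[ 0.48877355 -0.35403372  0.11437827] [ 1.79983350e+02 -5.52801195e-03  8.57056297e+01] [ 0.07572471 -0.80711575 -1.23584876]
```

View pics/top2.png

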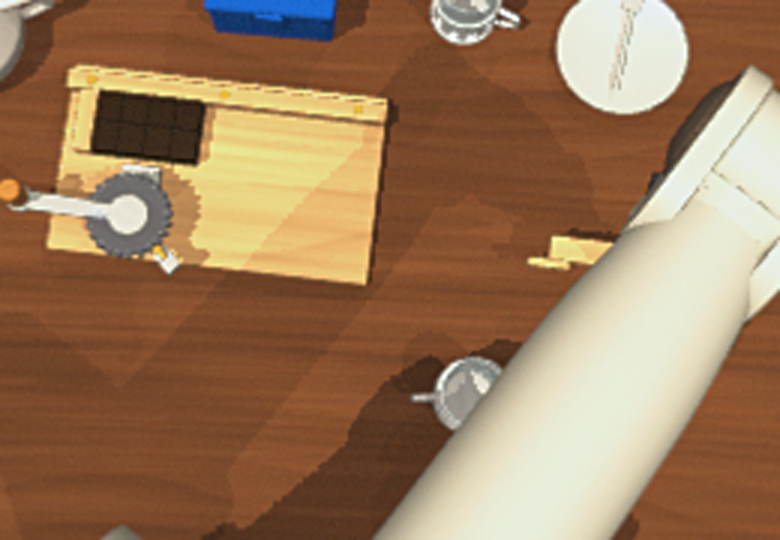

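The brick at (150,127) is flat on the fence and against the stop (87,120). Next I put the stick down.

Emit:
{"api": "move_arm", "payload": {"offset": [[0,0,3],[0,0,2.5],[0,0,0.4],[0,0,0],[0,0,0]], "twist": [[0,0,0],[0,0,0],[0,0,0],[0,0,0],[0,0,0]], "grip": [0.1,0.1,0.1,0.1,0.1]}}

```text
time: 14.95
ee_pos: [0.4888, -0.3544, 0.0559]
tcp_rot: [180.0, 0.0, 85.7]
wrist_force: [1.3, 0.3, -0.1]
opening: 0.0213
grasp_force: 69.2
```

Emit:
{"api": "move_arm", "payload": {"offset": [[0,0,0.1],[0,0,0]], "twist": [[0,0,0],[0,0,0]], "grip": [0.1,0.1]}}

```text
time: 15.15
ee_pos: [0.4885, -0.3549, 0.0547]
tcp_rot: [180.0, 0.0, 85.7]
wrist_force: [-0.5, 0.6, -0.5]
opening: 0.0208
grasp_force: 69.2
```

Emit:
{"api": "move_arm", "payload": {"offset": [[0,0,0.1],[0,0,0]], "twist": [[0,0,0],[0,0,0]], "grip": [0.1,0.1]}}

```text
time: 15.35
ee_pos: [0.4885, -0.355, 0.0537]
tcp_rot: [180.0, 0.0, 85.6]
wrist_force: [-0.1, 0.4, 1.8]
opening: 0.0209
grasp_force: 69.7
```

Emit:
{"api": "move_arm", "payload": {"offset": [[0,0,0],[0,0,0],[0,0,0],[0,0,-1],[0,0,-3]], "twist": [[0,0,0],[0,0,0],[0,0,0],[0,0,0],[0,0,0]], "grip": [0.4,0.6,0.6,0.6,0.6]}}

```text
time: 15.85
ee_pos: [0.487, -0.354, 0.0914]
tcp_rot: [-179.8, -0.2, 85.6]
wrist_force: [0.4, -0.3, 0.5]
opening: 0.0515
grasp_force: 0.0
```

Emit:
{"api": "move_arm", "payload": {"offset": [[0,0,-4],[0,0,-4.5],[0,0,-4.5],[0,0,-4.5],[0,0,-4]], "twist": [[0,0,0],[0,0,0],[0,0,0],[0,0,0],[0,0,0]], "grip": [0.6,0.6,0.6,0.6,0.6]}}

```text
time: 16.35
ee_pos: [0.4879, -0.3547, 0.3117]
tcp_rot: [179.9, 0.1, 85.6]
wrist_force: [1.2, -0.5, 0.3]
opening: 0.051
grasp_force: 0.0
```

Emit:
{"api": "move_arm", "payload": {"offset": [[4.7,-0.37,0],[4.7,-0.37,0],[4.7,-0.37,0],[4.7,-0.37,0],[4.7,-0.37,0]], "twist": [[0,0,0],[0,0,0],[0,0,0],[0,0,0],[0,0,0]], "grip": [0,0,0,0,0]}}

```text
time: 16.85
ee_pos: [0.4871, -0.1174, 0.3092]
tcp_rot: [179.9, 0.0, 85.6]
wrist_force: [0.3, 0.4, 0.3]
opening: 0.0001
grasp_force: 0.0
```

Emit:
{"api": "move_arm", "payload": {"offset": [[4.7,-0.37,0],[4.7,-0.37,0],[4.7,-0.37,0],[4.7,-0.37,0],[4.7,-0.37,0]], "twist": [[0,0,0],[0,0,0],[0,0,0],[0,0,0],[0,0,0]], "grip": [0,0,0,0,0]}}

```text
time: 17.35
ee_pos: [0.4865, 0.1184, 0.3094]
tcp_rot: [179.9, -0.0, 85.6]
wrist_force: [1.0, -0.8, -0.2]
opening: -0.0
grasp_force: 0.0
```

Emit:
{"api": "move_arm", "payload": {"offset": [[4.7,-0.37,0],[4.7,-0.37,0],[4.7,-0.37,0],[0,0,0],[0,0,0]], "twist": [[0,0,0],[0,0,0],[0,0,0],[0,0,0],[0,0,0]], "grip": [0,0,0,0,0]}}

```text
time: 17.85
ee_pos: [0.4863, 0.2588, 0.3085]
tcp_rot: [-180.0, 0.0, 85.8]
wrist_force: [-0.9, -1.1, -0.3]
opening: 0.0002
grasp_force: 0.0
```

```bash
cat > lev.py <<'E'
from h import *
import sys
w=avg(3); o=w['obs']; print('t',o['time'],o['wrist_force'].round(1),'open',o['opening'])
C=tob(cloud(w)); x,y,z=[C[...,i] for i in range(3)]
rgb=w['color'].astype(int); org=(rgb[...,0]-rgb[...,2]>60)
r=np.hypot(x+100,y-95)
P=C[(z>119)&(z<131)&(r<135)&(r>90)&org]
if len(P)>20:
    c=np.array(cv2.minEnclosingCircle(P[:,:2].astype(np.float32))[0]); d=c-[-100,95]; print('peg',len(P),c.round(1),np.hypot(*d).round(1),'angle',np.arctan2(d[0],d[1]).round(3))
P=C[(z>72)&(z<84)&(r<100)&(r>52)]
if len(P)>20:
    d=P.mean(0)-[-100,95,0]; print('bar',len(P),'angle',np.arctan2(d[0],d[1]).round(3))
t=tob(o['ee_pos'])[:2]-[-100,95]; print('tool r',np.hypot(*t).round(1),'angle',np.arctan2(*t).round(3))
if len(sys.argv)>1: save(w,sys.argv[1]+'.png',s=1.3)
E
python3 lev.py w7
python3 - <<'E'
from h import *
p=shot('top'); C=cloud(p); x,y,z=[C[...,i] for i in range(3)]
P=C[(abs(x-.49)<.05)&(y<-.22)&(y>-.46)&(z>.014)&(z<.09)]; print(rect(P[:,:2]),P[:,2].max())
for q in [p,]:
  for d in finder.pinpoint(q,'glass0')[:5]: print(d['p'],atz(q,d['position'],0).round(3))
E
```

```text
tcp board [-134.42  194.73  308.72] yaw-rel -0.02
t 17.95 [ 0.6 -0.5  0. ] open 0.00027839777781771594
peg 341 [-95.8 205.1] 110.2 angle 0.038
bar 513 angle 0.02
tool r 104.8 angle -0.333
(array([ 488.5, -346.4]), array([200.3,  32.3]), 88.63) 0.07190989732499498
0.77 [[ 0.766 -0.183  0.   ]]
0.59 [[ 0.357 -0.19   0.   ]]
```

View pics/w7.png

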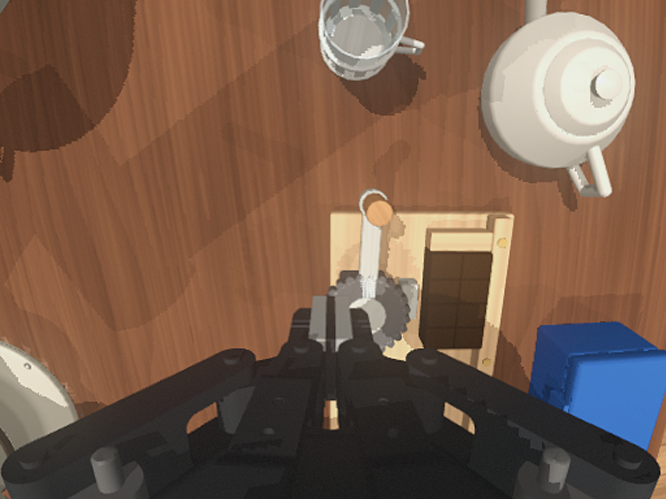

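Emit:
{"api": "move_arm", "payload": {"offset": [[1,0,0],[0,0,4.8],[0,0,4.8],[0,0,4.8],[0,0,4.8]], "twist": [[0,0,0],[0,0,0],[0,0,0],[0,0,0],[0,0,0]], "grip": [0,0,0,0,0]}}

```text
time: 18.6
ee_pos: [0.4875, 0.2679, 0.1147]
tcp_rot: [180.0, -0.0, 85.6]
wrist_force: [0.7, 0.7, -0.1]
opening: -0.0001
grasp_force: 0.0
```

Emit:
{"api": "move_arm", "payload": {"offset": [[0,0,0],[0,0.5,0],[0,0.5,0],[0,0,0]], "twist": [[0,0,0],[0,0,0],[0,0,0],[0,0,0]], "grip": [0,0,0,0]}}

```text
time: 19.0
ee_pos: [0.4996, 0.2679, 0.1194]
tcp_rot: [179.8, -0.1, 85.6]
wrist_force: [-0.5, -0.1, 0.9]
opening: -0.0
grasp_force: 0.0
```

```bash
python3 lev.py
```

```text
tcp board [-122.66  205.47  118.87] yaw-rel -0.09
t 19.1 [-0.  -0.3  0.1] open 0.000234117093759119
peg 1048 [-95.7 206.7] 111.8 angle 0.038
bar 42 angle -0.04
tool r 112.7 angle -0.207
```

Emit:
{"api": "move_arm", "payload": {"offset": [[0.11,0.55,0],[0.11,0.55,0],[0.11,0.55,0],[0.11,0.55,0],[0,0,0]], "twist": [[0,0,0.05],[0,0,0.05],[0,0,0.05],[0,0,0.05],[0,0,0]], "grip": [0,0,0,0,0]}}

```text
time: 19.65
ee_pos: [0.5203, 0.2684, 0.1169]
tcp_rot: [180.0, -0.0, 74.1]
wrist_force: [-0.6, 0.1, 0.4]
opening: -0.0
grasp_force: 0.3
```

```bash
python3 lev.py
```

```text
tcp board [-101.78  207.63  116.76] yaw-rel -11.5
t 19.75 [ 0.1  0.3 -0.3] open 0.00012484077124062066
peg 979 [-77.  205.9] 113.3 angle 0.204
tool r 112.6 angle -0.018
```

Emit:
{"api": "move_arm", "payload": {"offset": [[0.11,0.55,0],[0.11,0.55,0],[0.11,0.55,0],[0.11,0.55,0],[0.11,0.55,0]], "twist": [[0,0,0.05],[0,0,0.05],[0,0,0.05],[0,0,0.05],[0,0,0.05]], "grip": [0,0,0,0,0]}}

```text
time: 20.3
ee_pos: [0.5471, 0.2634, 0.1165]
tcp_rot: [-180.0, -0.0, 59.8]
wrist_force: [-1.7, 0.7, 1.9]
opening: 0.0002
grasp_force: 0.9
```

Emit:
{"api": "move_arm", "payload": {"offset": [[0.06,0.33,0],[0,0,0]], "twist": [[0,0,0.03],[0,0,0]], "grip": [0,0]}}

```text
time: 20.5
ee_pos: [0.5506, 0.2621, 0.1164]
tcp_rot: [180.0, -0.0, 58.2]
wrist_force: [-0.1, 0.1, -0.3]
opening: 0.0002
grasp_force: 0.4
```

```bash
python3 lev.py
```

```text
tcp board [-70.95 203.71 116.36] yaw-rel -27.52
t 20.6 [-0.6  0.9  0.5] open 0.00014898950645027352
peg 990 [-59.3 202.8] 115.2 angle 0.361
tool r 112.5 angle 0.26
```

```bash
python3 lev.py w8
```

```text
tcp board [-71.08 203.74 116.32] yaw-rel -27.51
t 20.75 [-0.9  0.1  0.7] open 4.121643204951646e-05
peg 988 [-59.3 202.7] 115.1 angle 0.361
tool r 112.5 angle 0.26
```

View pics/w8.png

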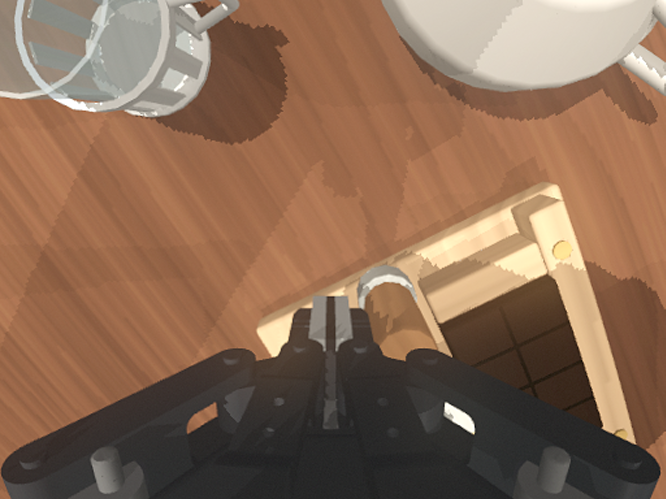

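The finger at (330,320) is touching the peg at (393,310), which is half in shadow, so my peg filter was biased. I'll fix that by working in tool coordinates.

```bash
cat > lev.py <<'E'
from h import *
w=avg(2); o=w['obs']; print('t',o['time'],o['wrist_force'].round(1))
T=np.array(w['tool_from_camera']); v,u=np.mgrid[0:384,0:512]; Q=rays(w,np.c_[u.ravel(),v.ravel()])*w['depth'].ravel()[:,None]
Q=(Q@T[:3,:3].T+T[:3,3])*1000; zt=o['ee_pos'][2]*1000-125
P=Q[(abs(Q[:,2]-zt)<4)&(Q[:,1]>10)&(Q[:,1]<75)&(abs(Q[:,0])<45)]
h=P[:,:2]; print('pegtop tool',len(P),h.min(0).round(1),h.max(0).round(1),'outermost x at y',h[h[:,0]>h[:,0].max()-4].mean(0).round(1))
t=tob(o['ee_pos'])[:2]-[-100,95]; print('tool r',np.hypot(*t).round(1),'angle',np.arctan2(*t).round(3))
E
python3 lev.py
```

```text
tcp board [-71.07 203.76 116.32] yaw-rel -27.53
t 20.85 [ 0.2 -0.5  0.7]
pegtop tool 924 [-0.7 10. ] [11.9 35.1] outermost x at y [ 9.5 24.1]
tool r 112.6 angle 0.26
```

Emit:
{"api": "move_arm", "payload": {"offset": [[0.06,0.33,0],[0.06,0.33,0],[0,0,0]], "twist": [[0,0,0.03],[0,0,0.03],[0,0,0]], "grip": [0,0,0]}}

```text
time: 21.2
ee_pos: [0.5571, 0.2594, 0.1162]
tcp_rot: [180.0, -0.0, 54.6]
wrist_force: [0.3, 0.9, 0.8]
opening: 0.0004
grasp_force: 0.5
```

Emit:
{"api": "move_arm", "payload": {"offset": [[0.06,0.33,0],[0,0,0]], "twist": [[0,0,0.03],[0,0,0]], "grip": [0,0]}}

```text
time: 21.4
ee_pos: [0.5601, 0.258, 0.1162]
tcp_rot: [180.0, -0.0, 52.9]
wrist_force: [0.6, 1.3, 0.4]
opening: 0.0001
grasp_force: 0.5
```

Emit:
{"api": "move_arm", "payload": {"offset": [[0.06,0.33,0],[0,0,0]], "twist": [[0,0,0.03],[0,0,0]], "grip": [0,0]}}

```text
time: 21.6
ee_pos: [0.563, 0.2565, 0.1162]
tcp_rot: [180.0, 0.0, 51.2]
wrist_force: [0.1, 1.7, 0.9]
opening: 0.0001
grasp_force: 0.5
```

```bash
python3 lev.py
```

```text
tcp board [-58.07 199.02 116.21] yaw-rel -34.51
t 21.65 [0.2 1.2 0.5]
pegtop tool 962 [-0.4 10.1] [11.9 35.3] outermost x at y [ 9.7 24.1]
tool r 112.1 angle 0.383
```

Emit:
{"api": "move_arm", "payload": {"offset": [[0.06,0.33,0],[0,0,0]], "twist": [[0,0,0.03],[0,0,0]], "grip": [0,0]}}

```text
time: 21.9
ee_pos: [0.5659, 0.2549, 0.1162]
tcp_rot: [180.0, -0.0, 49.5]
wrist_force: [-0.5, 1.4, -0.3]
opening: 0.0001
grasp_force: 0.6
```

Emit:
{"api": "move_arm", "payload": {"offset": [[0.06,0.33,0],[0,0,0]], "twist": [[0,0,0.03],[0,0,0]], "grip": [0,0]}}

```text
time: 22.1
ee_pos: [0.5689, 0.2532, 0.1162]
tcp_rot: [180.0, -0.0, 47.7]
wrist_force: [-0.2, 1.7, 0.4]
opening: 0.0001
grasp_force: 0.7
```

Emit:
{"api": "move_arm", "payload": {"offset": [[0.06,0.33,0],[0,0,0]], "twist": [[0,0,0.03],[0,0,0]], "grip": [0,0]}}

```text
time: 22.3
ee_pos: [0.5716, 0.2516, 0.1162]
tcp_rot: [-180.0, -0.0, 46.0]
wrist_force: [-1.6, 3.0, -0.2]
opening: 0.0001
grasp_force: 1.5
```

```bash
python3 lev.py
```

```text
tcp board [-49.15 194.78 116.26] yaw-rel -39.66
t 22.35 [-0.9  2.3 -0.7]
pegtop tool 980 [-0.3 10. ] [12.1 34.3] outermost x at y [ 9.9 24. ]
tool r 112.0 angle 0.471
```

Emit:
{"api": "move_arm", "payload": {"offset": [[0.06,0.33,0],[0,0,0]], "twist": [[0,0,0.03],[0,0,0]], "grip": [0,0]}}

```text
time: 22.6
ee_pos: [0.5746, 0.2496, 0.1163]
tcp_rot: [180.0, -0.0, 44.3]
wrist_force: [-0.7, 2.7, -0.3]
opening: -0.0004
grasp_force: 1.1
```

Emit:
{"api": "move_arm", "payload": {"offset": [[0.06,0.33,0],[0,0,0]], "twist": [[0,0,0.03],[0,0,0]], "grip": [0,0]}}

```text
time: 22.8
ee_pos: [0.5774, 0.2473, 0.1163]
tcp_rot: [180.0, 0.0, 42.6]
wrist_force: [-0.1, 1.2, 0.1]
opening: 0.0002
grasp_force: 0.4
```

```bash
python3 lev.py
```

```text
tcp board [-43.1  190.97 116.27] yaw-rel -43.12
t 22.85 [-0.3 -0.5 -0.1]
pegtop tool 1033 [-0.4 10. ] [12.4 35.1] outermost x at y [10.2 24. ]
tool r 111.5 angle 0.535
```

Emit:
{"api": "move_arm", "payload": {"offset": [[0.04,0.22,0],[0,0,0]], "twist": [[0,0,0.02],[0,0,0]], "grip": [0,0]}}

```text
time: 23.1
ee_pos: [0.5789, 0.2461, 0.1162]
tcp_rot: [180.0, 0.0, 41.5]
wrist_force: [-0.2, -0.4, -0.5]
opening: 0.0
grasp_force: 0.0
```

```bash
python3 lev.py
```

```text
tcp board [-41.41 189.86 116.24] yaw-rel -44.24
t 23.15 [-0.2 -0.7  0.6]
pegtop tool 1043 [-1.  10.3] [12.4 36. ] outermost x at y [10.2 25. ]
tool r 111.5 angle 0.553
```

Emit:
{"api": "move_arm", "payload": {"offset": [[0,0,0],[0,0,0],[0,0,0]], "twist": [[0,0,0],[0,0,0],[0,0,0]], "grip": [0,0,0]}}

```text
time: 23.5
ee_pos: [0.5787, 0.2464, 0.1163]
tcp_rot: [180.0, 0.0, 41.5]
wrist_force: [1.1, -0.2, -0.2]
opening: -0.0002
grasp_force: 0.0
```

```bash
python3 lev.py
```

```text
tcp board [-41.6  190.18 116.3 ] yaw-rel -44.18
t 23.55 [ 0.3 -0.1 -0.5]
pegtop tool 1056 [-0.4 10. ] [12.6 36.7] outermost x at y [10.3 25.8]
tool r 111.7 angle 0.55
```

Emit:
{"api": "move_arm", "payload": {"offset": [[0,0,0],[0,0,0],[0,0,0],[0,0,0],[0,0,0]], "twist": [[0,0,0],[0,0,0],[0,0,0],[0,0,0],[0,0,0]], "grip": [0,0,0,0,0]}}

```text
time: 24.1
ee_pos: [0.5788, 0.2464, 0.1163]
tcp_rot: [180.0, 0.0, 41.5]
wrist_force: [0.4, -0.7, 0.5]
opening: 0.0001
grasp_force: 0.0
```

```bash
python3 lev.py
```

```text
tcp board [-41.57 190.18 116.29] yaw-rel -44.18
t 24.15 [ 0.1 -0.  -0.3]
pegtop tool 1050 [-0.7 10. ] [12.4 36.7] outermost x at y [10.1 25.8]
tool r 111.7 angle 0.55
```

Emit:
{"api": "move_arm", "payload": {"offset": [[0,0,0],[0,0,0],[0,0,0],[0,0,0],[0,0,0]], "twist": [[0,0,0],[0,0,0],[0,0,0],[0,0,0],[0,0,0]], "grip": [0,0,0,0,0]}}

```text
time: 24.7
ee_pos: [0.5787, 0.2465, 0.1163]
tcp_rot: [180.0, 0.0, 41.5]
wrist_force: [0.3, 0.0, -0.0]
opening: 0.0003
grasp_force: 0.0
```

```bash
python3 lev.py
```

```text
tcp board [-41.6  190.2  116.27] yaw-rel -44.18
t 24.75 [-0.8  0.7  0. ]
pegtop tool 1041 [-0.7 10.3] [12.3 36.5] outermost x at y [10.1 25.7]
tool r 111.7 angle 0.55
```

Emit:
{"api": "move_arm", "payload": {"offset": [[0,-0.3,0],[0,0,-4],[0,0,-5],[0,0,-5],[0,0,-5]], "twist": [[0,0,0],[0,0,0],[0,0,0],[0,0,0],[0,0,0]], "grip": [0,0,0,0,0]}}

```text
time: 25.3
ee_pos: [0.5762, 0.2487, 0.3084]
tcp_rot: [180.0, -0.0, 41.5]
wrist_force: [1.2, 0.7, 1.0]
opening: -0.0
grasp_force: 0.0
```

Emit:
{"api": "move_arm", "payload": {"offset": [[-4,-4,0],[-4,-3,0],[-4,-3,0],[-4,-3,0],[0,0,0]], "twist": [[0,0,0],[0,0,0],[0,0,0],[0,0,0],[0,0,0]], "grip": [0,0,0,0,0]}}

```text
time: 25.8
ee_pos: [0.3728, 0.2388, 0.3079]
tcp_rot: [-180.0, -0.1, 41.6]
wrist_force: [0.3, -1.0, 1.3]
opening: 0.0002
grasp_force: 0.0
```

Run:
```python
from h import *
p=shot('top'); w=avg(1); 
for d,n in ((p,'top'),(w,'wr')):
    C=tob(cloud(d)); x,y,z=[C[...,i] for i in range(3)]
    r=np.hypot(x+100,y-95)
    P=C[(z>110)&(z<132)&(r>85)&(r<135)]; print(n,'peg',len(P),len(P) and (P.mean(0).round(1), np.arctan2(P[:,0].mean()+100,P[:,1].mean()-95)))
    P=C[(r>50)&(r<85)&(z>60)&(z<110)]; a=np.arctan2(P[:,0]+100,P[:,1]-95); print(np.histogram(a,bins=np.arange(-3.2,3.21,.1))[0])
    for q in ['jaw','hub','peg_top']:
        for e in finder.pinpoint(d,q)[:1]: print(q,e['p'],e['position'],tob(atz(d,e['position'],dict(jaw=.034,hub=.08,peg_top=.125)[q])).round(1))
a=cv2.imread('pics/top2.png')[:,:390]
b=cv2.resize(p['color'][:,:,::-1][140:320,140:270],None,fx=3,fy=3,interpolation=cv2.INTER_CUBIC)
cv2.imwrite('pics/cmp.png',np.hstack([a,b])); save(w,'w9.png')
```

```text
tcp board [-244.1   167.91  307.6 ] yaw-rel -44.08
top peg 48 (array([-23.2, 169.3, 123. ]), np.float64(0.8018654451102745))
[ 0  0  0  0  0  0  0  0  0  0  0  0 15 17 15  1  0  0  0  0  0  0  0  0
  0  0  0  0  0  0  0  0  0  0  0  0  0  0  5 25 26 11  0  0  0  0  0  0
  0  0  0  0  0  0  0  0  0  0  0  0  0  0  0  0]
jaw 0.57 [185.2, 192.3] [[-33.1 100.3  34. ]]
hub 0.95 [181.3, 208.3] [[-92.   96.6  80. ]]
peg_top 0.81 [158.2, 176.3] [[-12.1 169.7 125. ]]
wr peg 559 (array([-25.4, 173.6, 122.3]), np.float64(0.7596006786722468))
[  0   0   0   0   0   0   0   0   0   0   0   0   4  67 120 121   0   0
   0   0   0   0   0   0   0   0   0   0   0   0   0   0   0   0   0   0
   0   0 189 190 182  22   0   0   0   0   0   0   0   0   0   0   0   0
   0   0   0   0   0   0   0   0   0   0]
jaw 0.6 [414.1, 88.1] [[-32.6  93.5  34. ]]
hub 0.86 [391.2, 125.7] [[-97.4  93.2  80. ]]
peg_top 0.86 [422.1, 13.1] [[-21.1 170.8 125. ]]
```

View pics/cmp.png

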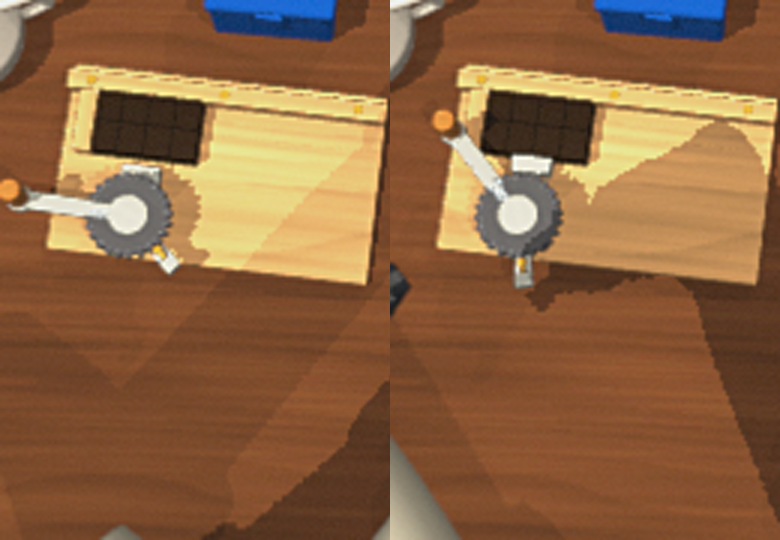

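Run:
```python
from h import *
def an(C,n):
    x,y,z=[C[...,i] for i in range(3)]; r=np.hypot(x+100,y-95); a=np.arctan2(x+100,y-95)
    for lo,hi in ((50,85),(58,75)):
        m=(r>lo)&(r<hi)&(z>60)&(z<110); P=C[m]
        for k,s in (('arm',abs(a+2.2)<.8),('lever',abs(a-.45)<.7)):
            Q=C[m&s]-[-100,95,0]; print(n,lo,k,len(Q),np.arctan2(Q[:,0].mean(),Q[:,1].mean()).round(3),np.median(Q[:,2]).round(1))
an(tob(np.load('w1.npz')['C']),'before')
w=shot('wrist'); an(tob(cloud(w)),'now wr'); an(tob(cloud(shot('top'))),'now top')
```

```text
before 50 arm 225 -2.408 80.7
before 50 lever 434 0.053 79.2
before 58 arm 158 -2.407 81.8
before 58 lever 210 0.055 79.0
now wr 50 arm 309 -1.739 76.9
now wr 50 lever 588 0.758 78.8
now wr 58 arm 220 -1.743 81.2
now wr 58 lever 289 0.758 78.9
now top 50 arm 48 -1.846 79.3
now top 50 lever 70 0.813 78.8
now top 58 arm 33 -1.839 81.4
now top 58 lever 33 0.809 78.6
```

Emit:
{"api": "move_arm", "payload": {"offset": [[1.1,4.3,-1],[1.1,4.3,-1],[1.1,4.3,-1],[1.1,4.3,-1],[1.1,4.3,-1]], "twist": [[0,0,0],[0,0,0],[0,0,0],[0,0,0],[0,0,0]], "grip": [0,0,0,0,0]}}

```text
time: 26.8
ee_pos: [0.5627, 0.1136, 0.3563]
tcp_rot: [-180.0, 0.0, 41.5]
wrist_force: [0.4, 1.3, 0.7]
opening: 0.0001
grasp_force: 0.0
```

Emit:
{"api": "move_arm", "payload": {"offset": [[0,0,0],[0,0,0],[0,0,0],[0,0,0],[0,0,0]], "twist": [[0,0,-0.14],[0,0,-0.14],[0,0,-0.14],[0,0,-0.14],[0,0,-0.14]], "grip": [0,0,0,0,0]}}

```text
time: 27.3
ee_pos: [0.5615, 0.1149, 0.3558]
tcp_rot: [-180.0, 0.0, 81.9]
wrist_force: [0.4, -0.9, -0.4]
opening: 0.0002
grasp_force: 0.0
```

Emit:
{"api": "move_arm", "payload": {"offset": [[0,0,0],[0,0,0],[0,0,0]], "twist": [[0,0,-0.075],[0,0,0],[0,0,0]], "grip": [1,1,1]}}

```text
time: 27.6
ee_pos: [0.5613, 0.115, 0.356]
tcp_rot: [-180.0, 0.0, 85.8]
wrist_force: [0.6, 0.1, -0.1]
opening: 0.0432
grasp_force: 0.0
```

```bash
cat > arm.py <<'E'
from h import *
import sys
def an(C,n):
    x,y,z=[C[...,i] for i in range(3)]
    P=C[(z>70)&(z<90)&(np.hypot(x+100,y-95)<60)]
    r=np.hypot(x+100,y-95); a=np.arctan2(x+100,y-95)
    for lo,hi in ((50,85),(58,75)):
        m=(r>lo)&(r<hi)&(z>60)&(z<110)
        v=[]
        for s in (abs(a+2.1)<.8,abs(a-.5)<.8):
            Q=C[m&s]-[-100,95,0]; v.append(np.arctan2(Q[:,0].mean(),Q[:,1].mean()))
        print(n,lo,'arm,lever',np.round(v,3),'diff',round(v[1]-v[0],3))
if __name__=='__main__':
    an(tob(np.load('w1.npz')['C']),'before')
    w=avg(2); C=cloud(w); an(tob(C),'now'); np.savez('w10.npz',C=C,rgb=w['color'])
    A=np.load('w1.npz')['rgb'][20:230,140:330,::-1]; B=w['color'][20:230,140:330,::-1]
    cv2.imwrite('pics/cmp2.png',cv2.resize(np.hstack([A,B]),None,fx=2,fy=2,interpolation=cv2.INTER_CUBIC))
E
python3 arm.py
```

```text
before 50 arm,lever [-2.408  0.053] diff 2.46
before 58 arm,lever [-2.407  0.055] diff 2.462
tcp board [-49.18  57.78 356.03] yaw-rel 0.08
now 50 arm,lever [-1.772  0.782] diff 2.554
now 58 arm,lever [-1.773  0.781] diff 2.554
```

View pics/cmp2.png

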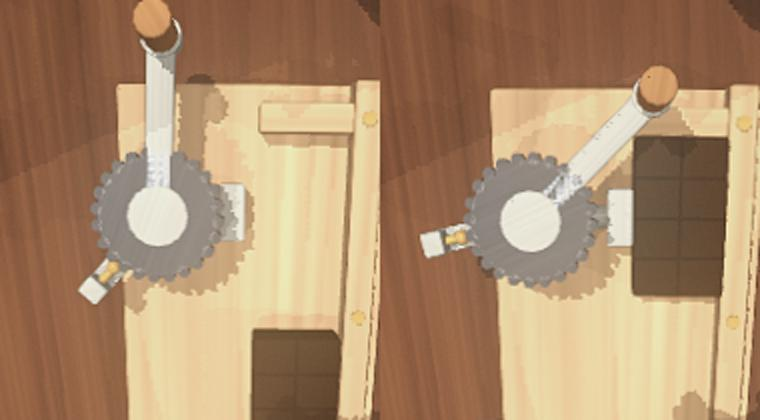

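The ball arm moved about 0.63 rad and the lever about 0.73 rad, so the slip is only about 0.10. The jaw at (620,218) is on the brick, but the lever has not jumped to 0.26, so the clutch has not clicked. I'll go back to the peg and continue in tiny steps.

Emit:
{"api": "move_arm", "payload": {"offset": [[0,0,0],[0,0,0],[0,0,0],[0,0,0],[0,0,0]], "twist": [[0,0,0.14],[0,0,0.14],[0,0,0.14],[0,0,0.14],[0,0,0.14]], "grip": [0,0,0,0,0]}}

```text
time: 28.2
ee_pos: [0.5611, 0.1151, 0.3563]
tcp_rot: [-180.0, 0.0, 45.4]
wrist_force: [-0.2, -0.3, -0.5]
opening: 0.0002
grasp_force: 0.0
```

Emit:
{"api": "move_arm", "payload": {"offset": [[0,0,0],[3.3,-3.1,0],[3.3,-3.1,0],[3.4,-3,0],[0,0,0]], "twist": [[0,0,0.075],[0,0,0],[0,0,0],[0,0,0],[0,0,0]], "grip": [0,0,0,0,0]}}

```text
time: 28.7
ee_pos: [0.575, 0.2549, 0.3541]
tcp_rot: [-179.9, 0.1, 41.7]
wrist_force: [-0.1, -0.0, 0.4]
opening: 0.0
grasp_force: 0.0
```

Emit:
{"api": "move_arm", "payload": {"offset": [[0,0,4.5],[0,0,4.5],[0,0,4],[0,0,0],[0,0,0]], "twist": [[0,0,0],[0,0,0],[0,0,0],[0,0,0],[0,0,0]], "grip": [0,0,0,0,0]}}

```text
time: 29.2
ee_pos: [0.5748, 0.2499, 0.2274]
tcp_rot: [180.0, 0.0, 41.5]
wrist_force: [-0.2, -0.6, 1.6]
opening: -0.0
grasp_force: 0.0
```

```bash
python3 lev.py; python3 -c "
from h import *
go([.5787,.2465,.1163],41.5)"
```

```text
tcp board [-45.41 193.54 228.3 ] yaw-rel -44.23
t 29.25 [-0.2 -0.2  1. ]
pegtop tool 577 [-9.7 20.2] [11.4 41.2] outermost x at y [ 9.2 30.4]
tool r 113.0 angle 0.508
now [0.576  0.2505 0.2298] [179.92  -0.25  41.49] offset cm [-0.11  0.46 11.35] turn [ 0.001 -0.004 -0.   ]
```

Emit:
{"api": "move_arm", "payload": {"offset": [[0,0,4.5],[0,0,4.5],[0,0,2.2],[0,0.4,0],[0,0,0]], "twist": [[0,0,0],[0,0,0],[0,0,0],[0,0,0],[0,0,0]], "grip": [0,0,0,0,0]}}

```text
time: 29.8
ee_pos: [0.5791, 0.2474, 0.1172]
tcp_rot: [179.9, -0.2, 41.5]
wrist_force: [0.0, -0.2, 1.2]
opening: 0.0001
grasp_force: 0.0
```

```bash
python3 lev.py
```

```text
tcp board [-41.2  191.22 117.49] yaw-rel -44.21
t 29.85 [0.1 0.2 0.8]
pegtop tool 1013 [-1.6 10. ] [11.  37.1] outermost x at y [ 8.7 24.6]
tool r 112.9 angle 0.549
```

Emit:
{"api": "move_arm", "payload": {"offset": [[0.03,0.16,0],[0,0,0]], "twist": [[0,0,0.015],[0,0,0]], "grip": [0,0]}}

```text
time: 30.1
ee_pos: [0.5796, 0.2464, 0.1158]
tcp_rot: [180.0, -0.1, 40.6]
wrist_force: [-0.1, -0.3, -0.1]
opening: -0.0001
grasp_force: 0.0
```

```bash
python3 lev.py
```

```text
tcp board [-40.85 190.17 115.56] yaw-rel -45.08
t 30.15 [0.1 0.1 0.6]
pegtop tool 979 [ 0.2 10.3] [12.5 36.1] outermost x at y [10.2 25.3]
tool r 112.0 angle 0.555
```

Emit:
{"api": "move_arm", "payload": {"offset": [[0.03,0.16,0],[0,0,0]], "twist": [[0,0,0.015],[0,0,0]], "grip": [0,0]}}

```text
time: 30.4
ee_pos: [0.5802, 0.2451, 0.1143]
tcp_rot: [180.0, 0.0, 39.8]
wrist_force: [-1.0, -0.0, 0.3]
opening: -0.0
grasp_force: 0.0
```

```bash
python3 lev.py
```

```text
tcp board [-40.06 188.99 114.28] yaw-rel -45.93
t 30.45 [ 0.1 -0.3  0. ]
pegtop tool 982 [-1.5 10.3] [12.5 46.3] outermost x at y [10.2 35.4]
tool r 111.5 angle 0.567
```

The lever jumped ahead by itself, and the peg is now about 10 mm off the finger: that is the click. I'll back off and verify.

Emit:
{"api": "move_arm", "payload": {"offset": [[0,-0.5,0],[0,0,-4],[0,0,-5],[0,0,-5],[0,0,-5]], "twist": [[0,0,0],[0,0,0],[0,0,0],[0,0,0],[0,0,0]], "grip": [0,0,0,0,0]}}

```text
time: 31.0
ee_pos: [0.5762, 0.2492, 0.3064]
tcp_rot: [180.0, -0.0, 39.8]
wrist_force: [1.9, 0.5, 0.0]
opening: -0.0002
grasp_force: 0.0
```

Emit:
{"api": "move_arm", "payload": {"offset": [[-3.3,3,-2],[-3.3,3,-2],[-3.4,3,-1],[0,0,0],[0,0,0]], "twist": [[0,0,0],[0,0,0],[0,0,0],[0,0,-0.14],[0,0,-0.14]], "grip": [0,0,0,0,0]}}

```text
time: 31.5
ee_pos: [0.5576, 0.1148, 0.3553]
tcp_rot: [179.9, -0.1, 56.0]
wrist_force: [0.2, -0.1, 0.3]
opening: 0.0004
grasp_force: 0.0
```

Emit:
{"api": "move_arm", "payload": {"offset": [[0,0,0],[0,0,0],[0,0,0],[0,0,0],[0,0,0]], "twist": [[0,0,-0.14],[0,0,-0.14],[0,0,-0.14],[0,0,-0.1],[0,0,0]], "grip": [0,0,0,0,0]}}

```text
time: 32.0
ee_pos: [0.5576, 0.1162, 0.3543]
tcp_rot: [-180.0, -0.0, 85.7]
wrist_force: [0.1, 0.9, 0.1]
opening: 0.0002
grasp_force: 0.0
```

```bash
python3 arm.py
python3 - <<'E'
from h import *
C=tob(np.load('w10.npz')['C']); x,y,z=[C[...,i] for i in range(3)]
P=C[(z>46)&(z<54)&(y<149)&(y>20)&(x>-32)&(x<40)]; print('brick',cv2.minAreaRect(P[:,:2].astype(np.float32)))
p=shot('top'); C=cloud(p); x,y,z=[C[...,i] for i in range(3)]
P=C[(abs(x-.49)<.05)&(y<-.22)&(y>-.46)&(z>.014)&(z<.09)]; print('stick',rect(P[:,:2]),P[:,2].max())
cv2.imwrite('pics/last.png',np.vstack([cv2.resize(p['color'][:,:,::-1],(620,465))[60:345],cv2.resize(cv2.imread('pics/cmp2.png'),(620,343))[:315]]))
E
```

```text
before 50 arm,lever [-2.408  0.053] diff 2.46
before 58 arm,lever [-2.407  0.055] diff 2.462
tcp board [-52.94  58.67 354.31] yaw-rel -0.08
now 50 arm,lever [-1.774  0.906] diff 2.68
now 58 arm,lever [-1.775  0.906] diff 2.681
brick ((0.29956626892089844, 94.4229736328125), (108.13880157470703, 64.57105255126953), 89.11371612548828)
stick (array([ 488.1, -346.6]), array([200.9,  31.6]), 88.47) 0.07356171125494093
```

View pics/last.png

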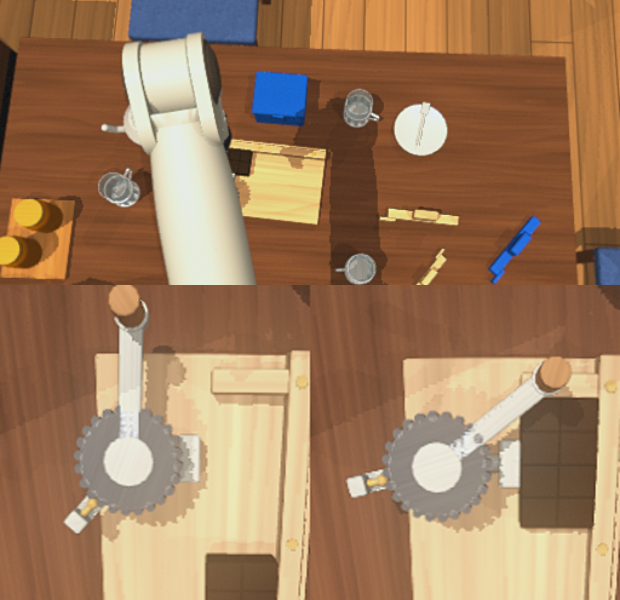

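The last picture shows the ball at (377,482) in the next valley, with slip about 0.22 (up from 0.10) and the screw unmoved. The jaw at (510,465) is on the brick, and the stick is standing at (422,215).

```bash
python3 -c "
from workcell import bot
print(bot.job_done())"
```

```text
the job is handed in; nothing more can be done
None
```

I handed the job in at about 32 s: the brick is against the stop and fence and clamped after one clutch click, judged from camera images since there is no click readout. The stick is standing on its sole on the table, and the last pictures show none of the tea things disturbed.

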